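# Back a coil winder off by one notch

## Task

The hand coil winder has been cranked one notch too far: with a fingertip, lift its pawl by the red ball and tip it right back onto its rest, push the crank handle backward (over towards the pawl) by one notch of the ratchet wheel, then tip the pawl forward again so that it drops home into that next notch. Only push, gently, with the outside of the fingers: grip and lift nothing, and leave the winder and the loose things around it standing where they are.

Things in the scene. Friction and masses are not known exactly. Their poses are not given: they have to be found in the camera images.
- winder: the coil winder, green, about 4.4 kg, loose on rubber feet. Origin on the table below the spindle; x runs along the level spindle to the crank end, y from the spindle to the pawl's side, z up. Base plate x -150 to 85, y -90 to 125, 20 mm high. Spindle axis at y 0, height 115 mm. Black turns counter on the headstock, x -22 to 12 mm, top at height 164 mm
- wheel_mid (a point): centre of the steel ratchet wheel, on the spindle at winder x 40 mm, height 115 mm: 12 saw teeth, 110 mm across, 10 mm thick, so its top is at height 170 mm. Same axes as the winder, but turning with the wheel
- pawl_ball (a point): centre of the red ball, 20 mm across, on top of the pawl's finger lever (a 9 mm rod, straight to the pivot). Pawl home: at winder x 40, y 48, height 198 mm. It goes over in an arc towards +y, highest at 204 mm, and lies at x 40, y 147, height 183 mm when the pawl is tipped back on its rest
- pawl_pivot (a point): middle of the pawl's pivot pin, which runs along winder x, in a green post at winder x 40, y 84, height 99 mm; 105 mm from the red ball. Axes as the winder
- pawl (a joint): turn of the pawl about its pivot, rad: about -0.02 to 0.07 with its nose down in a notch, 0.115 on a tooth's crest, 1.0 tipped right back on its rest. It pivots freely (1 N or less at the ball): below about 0.45 it falls by itself into the teeth, above about 0.58 it falls back on its rest and stays there
- handle (a point): middle of the black crank handle, a level bar along winder x, 22 mm thick and 70 mm long (x 94 to 164 mm), fixed to the wheel 80 mm from the spindle axis. It starts near the top of its circle, at winder y about -23 to -32 mm, height about 190 mm. The crank arm is at x 85 to 93 mm
- ratchet (a joint): turn of wheel and crank, rad, growing backward (handle at the top goes to +y, towards the pawl). A notch is 0.524 (42 mm at the handle). It starts at -0.14 to -0.03; the pawl blocks it at 0. With the wheel at 0.28 to 0.52 the pawl falls home in the next notch, deepest near 0.45; farther back it would catch a second notch. Felt drag keeps the wheel where it is left; 2.5 N at the handle moves it
- bobbin_mid (a point): centre of a loose spare white bobbin, 50 mm square, 40 mm high, on the table
- cells_mid (a point): centre of a loose clear tray of four lilac cells, 80 x 78 x 22 mm, on the table
- flux_mid (a point): centre of a loose jar with a green lid, 42 mm across, 45 mm high, on the table
- screwdriver_grip (a point): handle of a loose orange screwdriver lying on the table

How it is judged:
On the way, in this order (a step that is already met when the one before it is completed fails the run):
1. the pawl is lifted off the wheel and lies tipped back on its rest (value of joint pawl above 0.9 rad and value of joint ratchet below 0.15 rad), for 0.2 s.
2. with the pawl still back, the wheel stands one notch backward (value of joint pawl above 0.7 rad and value of joint ratchet between 0.26 and 0.56 rad), for 0.2 s.
3. the pawl is down in the next notch (value of joint pawl below 0.1 rad and value of joint ratchet between 0.26 and 0.56 rad), for 0.2 s.
At the end, for the whole second after the job is handed in: the pawl is down in the next notch back (pawl joint below 0.1 rad, wheel at rest between 0.26 and 0.56 rad), the winder upright within 15 mm of where it stood (all of step 3 and velocity of joint ratchet between -0.05 and 0.05 rad/s and distance of winder from where it was at the start of the episode below 0.015 m and angle between winder's own z axis and vertical below 0.03 rad); the robot touches nothing.
It fails at once if the winder is shoved or twisted by more than 15 to 20 mm, tipped or lifted (distance of winder from where it was at the start of the episode above 0.015 m or angle between winder's own z axis and vertical above 0.06 rad or distance of pawl_pivot from where it was at the start of the episode above 0.02 m).
It fails at once if the crank or wheel is gripped or forced (over 25 N from the fingers) (contact force between the fingers and ratchet above 25 N).
It fails at once if the pawl is gripped or forced (over 25 N from the fingers) (contact force between the fingers and pawl above 25 N).
It fails at once if a loose thing nearby is moved more than 20 mm or lifted (distance of any of bobbin_mid, cells_mid, flux_mid, screwdriver_grip from where it was at the start of the episode above 0.02 m).
It also fails if it takes over 62 s, if anything falls off the work surface, if the arm or the gripper's body presses on something with over 40 N, if the wrist force passes 120 N, or if a joint passes its speed limit or range.

## Robot

A 6-joint arm with a two-finger parallel gripper is mounted at the origin on the work surface. World frame = base frame: x ahead of the robot, y to its left, z up, the work surface at z = 0. Lengths are in m, angles in rad, forces in N, time in s.
With the tool pointing down it reaches from about 0.25 to 0.725 m from the base axis. Payload 4 kg.
Tool frame: the origin (TCP) lies where the fingers leave the gripper's body, on its centre line; the fingertips stand 73 mm ahead of it and the grasp point (between the pads) lies 54 mm ahead of it; z points along the fingers, y is the line along which they close (so a half turn about z gives the same grasp; the last joint's range is limited). The gripper opens to 85 mm and grips with 20 to 120 N. Pads are 22 mm wide; open, the fingers measure 114 mm over their backs; the gripper's body (76 mm by 85 mm) begins 54 mm behind the grasp point. The pads swing forward as they close: fully open they stand 13 mm farther back than shut.
Start: joints at [1.277, 0.241, 0.005, 1.335, 0, 1.571], TCP at [0.145, 0.479, 0.304] pointing down, gripper open.
Joint ranges: [-2.72, 2.72], [-1.05, 1.87], [-1.09, 1.28], [-1.99, 2.15], [-1.42, 1.44], [-3.14, 3.14]. Speed limits (rad/s): [2.79, 2.79, 3.14, 3.14, 3.14, 3.14].

## Interface

Orientations are given as a rotation vector (axis times angle).
In Python, from bench import r, cams gives the robot as it stands. The module is installed in compiled form; this text tells all that it offers.
- The arm moves only by the tool servo_tool, never from a script. Its argument "deltas" is a list of rows, each an object of numbers: "jaw": the opening, from -1 (shut) to 1 (fully open); "tx", "ty", "tz": the shift along the tool's x, y, z in mm; "roll": the turn about the tool's z in degrees. A call has 1 to 12 rows; each row shifts and turns the commanded pose from where the row before left it, along the tool's axes as they then stand; what a row does not reach is not made up. A row lasts 1/10 s, in which the tool goes at most 50 mm and 8.59 degrees, less where a joint would pass 70% of its speed; a pose out of reach is approached as far as the arm can. A call with a gripper value outside its range is refused whole. The fingers move at their own pace and stop on an object; "squeeze" is the grip in N (left out, the last holds). Time passes only in rows, so rows that do not move let the fingers close. It gives the time, the measured TCP pose, the force, the opening and the grip force at its end, in the units of the state.
- r.get_obs(): the state, without advancing time (a new reading comes with each control period).
- cams.read_camera(name): name is "scene" or "top" or "wrist"; returns the picture (420x560x3 uint8, red, green, blue); there is no depth.
- cams.calibration(name): a dict with "intrinsics" (3x3 intrinsics, pixels), "R" (3x3) and "t" (3): a world point X has camera coordinates R X + t; the wrist camera has in their place "mount" (4x4, takes a point from camera to tool coordinates, whose origin is the TCP and whose axes are the flange's). Camera axes: x right, y down, z forward; pixel columns grow to the right and rows downward; lengths in m; the calibration is good to about 2 mm. A picture is of the moment at which its call begins: read the wrist's pose just before it. calibration takes no time and is no camera call.
- r.hand_in(): hands the job in; it is judged then, once.
The state is a dict: "time_s": time; "q": joint angles; "qd": joint speeds; "joint_torque": joint torques, N m; "eef_pos": TCP position; "ee_rot": TCP orientation; "contact_force": force on the tool from outside, world axes, zero at the start; "moment": the same for the moment, N m; "gripper_width": opening from 0.0 (shut) to 1.0 (fully open); "finger_force": force on a finger pad.
Only numpy, scipy, OpenCV 4.12 (cv2) and the standard library are available. Lean on these libraries where they do the work, as an engineer would, in place of code of your own. Each camera call takes 0.05 s, during which the arm holds its last target. There are 200 camera calls.

## Working session

There is one attempt and no reset: what is moved stays moved. The work goes in short steps, Python scripts to look and compute and a tool call to move; the robot and the scene stay as the last step left them, time stands still between calls to the robot, and variables do not carry over. Pictures are saved under pics/ and viewed, at most 10 in all, crops included, and the job is handed in when it is done.

Besides the shell and the picture viewer there is one more tool, called after ">>>" as name(argument=value, ...), one argument or row to a line, values as JSON. servo_tool: Moves the arm, as the interface text tells. Its arguments: {"type":"object","properties":{"deltas":{"type":"array"},"squeeze":{"type":"number"}},"required":["deltas"]}

```bash
mkdir -p pics; python3 - <<'E'
from bench import r,cams
import cv2,numpy as np
o=r.get_obs();print(o['time_s'],o['eef_pos'],o['ee_rot'],o['gripper_width'],o['contact_force'])
for n in('scene','top'):
    im=cams.read_camera(n);cv2.imwrite(f'pics/{n}0.png',im[...,::-1]);c=cams.calibration(n);print(n,c)
print(cams.calibration('wrist'))
E
```

```text
0.0 [0.14465635 0.47812758 0.30303889] [-0.45979611 -3.10750103  0.00316018] 0.9988368701759107 [ 0.64933465  0.24747666 -0.56028274]
scene {'intrinsics': array([[396.15428658,   0.        , 277.91072032],
       [  0.        , 396.15428658, 209.66218109],
       [  0.        ,   0.        ,   1.        ]]), 'R': array([[-0.70895593,  0.7052421 ,  0.00388184],
       [ 0.59358564,  0.59966567, -0.53670958],
       [-0.380838  , -0.37819923, -0.84375811]]), 't': array([ 0.39720265, -0.22485846,  1.10178905])}
top {'intrinsics': array([[523.37549858,   0.        , 283.18576286],
       [  0.        , 523.37549858, 198.92004386],
       [  0.        ,   0.        ,   1.        ]]), 'R': array([[-2.85505338e-02, -9.99578368e-01, -5.28712558e-03],
       [-9.85699445e-01,  2.90321131e-02, -1.65993197e-01],
       [ 1.66076705e-01,  4.72322371e-04, -9.86112724e-01]]), 't': array([0.0101816 , 0.56161379, 0.97194761])}
{'intrinsics': array([[357.78698578,   0.        , 278.283598  ],
       [  0.        , 357.78698578, 209.40812198],
       [  0.        ,   0.        ,   1.        ]]), 'mount': array([[ 1.33303904e-04, -9.58796911e-01, -2.84092355e-01,
         7.18898587e-02],
       [ 9.99999973e-01,  7.38188257e-05,  2.20092646e-04,
         9.81857559e-04],
       [-1.90052785e-04, -2.84092377e-01,  9.58796895e-01,
        -6.95475744e-02],
       [ 0.00000000e+00,  0.00000000e+00,  0.00000000e+00,
         1.00000000e+00]])}
```

View pics/scene0.png

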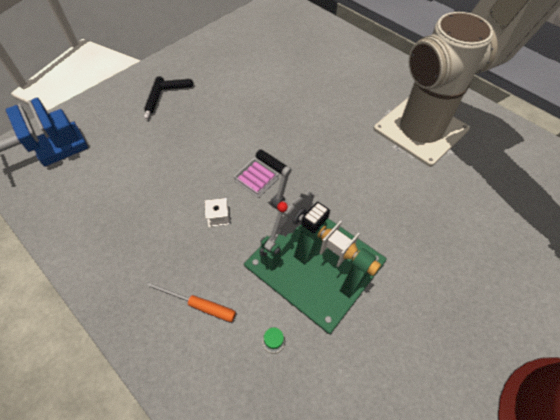

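View pics/top0.png

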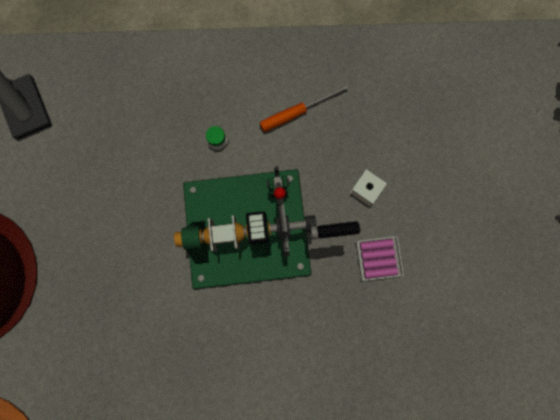

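The scene view shows the red ball at (283,207) and the black handle at (271,161). In the top view the ball is at (280,193), the handle at (338,230) and the plate corners at about (183,182), (298,170), (310,276) and (192,287). Winder +x points right in the top image and +y points up.

```bash
cat > h.py <<'E'
import numpy as np,cv2
from bench import r,cams
from scipy.spatial.transform import Rotation as Ro
def cam(n):
    c=cams.calibration(n)
    if n=='wrist':
        o=r.get_obs();M=c['mount'];R=Ro.from_rotvec(o['ee_rot']).as_matrix()
        return c['intrinsics'],R@M[:3,:3],R@M[:3,3]+o['eef_pos']
    return c['intrinsics'],c['R'].T,-c['R'].T@c['t']
def ray(n,p):
    K,R,C=cam(n);d=R@np.linalg.solve(K,[p[0],p[1],1.]);return C,d/np.linalg.norm(d)
def plane(n,p,z):
    C,d=ray(n,p);return C+d*(z-C[2])/d[2]
def tri(a,b):
    A=0;B=0
    for C,d in(a,b):
        P=np.eye(3)-np.outer(d,d);A=A+P;B=B+P@C
    return np.linalg.solve(A,B)
def proj(n,X):
    K,R,C=cam(n);u=K@(R.T@(np.asarray(X)-C));return u[:2]/u[2]
def blob(m):
    k,l,s,c=cv2.connectedComponentsWithStats(m.astype(np.uint8))
    i=1+np.argmax(s[1:,4]);return c[i],s[i],l==i
def red(im):
    im=im.astype(int);return (im[...,0]>110)&(im[...,1]<50)&(im[...,2]<50)
E
python3 - <<'E'
from h import *
np.set_printoptions(precision=4,suppress=True)
s=cv2.imread('pics/scene0.png')[...,::-1];t=cv2.imread('pics/top0.png')[...,::-1]
def roi(m,x0,x1,y0,y1):
    o=np.zeros_like(m);o[y0:y1,x0:x1]=m[y0:y1,x0:x1];return o
bs=blob(roi(red(s),260,300,190,225));bt=blob(roi(red(t),260,300,175,215));print(bs[:2],bt[:2])
print('ball',tri(ray('scene',bs[0]),ray('top',bt[0])), plane('top',bt[0],.198))
g=t.astype(int);m=(g[...,1]>g[...,0]*1.6)&(g[...,1]>g[...,2]*1.15)&(g[...,1]>35)
b=blob(roi(m,175,320,160,295));cnt=max(cv2.findContours(b[2].astype(np.uint8),0,2)[0],key=cv2.contourArea)
W=np.array([plane('top',p[0],.02)[:2] for p in cnt],np.float32)
rect=cv2.minAreaRect(W);print(rect);print(cv2.boxPoints(rect))
m=(g.max(2)<32)
b=blob(roi(m,316,365,215,242));print('handle',b[:2]);ys,xs=np.nonzero(b[2])
for x in(xs.min(),xs.max()):print(plane('top',(x,ys[abs(xs-x)<3].mean()),.19))
print(plane('top',b[0],.19))
# objects
for n,p,z in(('cells',(379,258),.022),('bobbin',(369,184),.04),('flux',(216,136),.045)):print(n,plane('top',p,z))
E
```

```text
(array([281.5968, 206.629 ]), array([277, 202,  10,  10,  62], dtype=int32)) (array([279.2075, 191.717 ]), array([275, 188,   9,   8,  53], dtype=int32))
ball [ 0.5493 -0.0009  0.1975] [0.5485 0.0001 0.198 ]
((0.5486599802970886, 0.10276278853416443), (0.12991352379322052, 0.19533102214336395), 4.967187881469727)
[[ 0.4755  0.1944]
 [ 0.4924 -0.0002]
 [ 0.6218  0.0111]
 [ 0.6049  0.2057]]
handle (array([338.1083, 229.4187]), array([317, 222,  43,  16, 480], dtype=int32))
[ 0.4829 -0.0605  0.19  ]
[ 0.4855 -0.1301  0.19  ]
[ 0.4838 -0.0954  0.19  ]
cells [ 0.4432 -0.1901  0.022 ]
bobbin [ 0.5876 -0.1758  0.04  ]
flux [0.693  0.1241 0.045 ]
```

```bash
cat >> h.py <<'E'
YAW=None
E
python3 - <<'E'
from h import *
np.set_printoptions(precision=4,suppress=True)
c=np.array([plane('top',p,.02)[:2] for p in((183,182),(298,170),(310,276),(192,287))]);print(c)
for a,b in((0,1),(3,2),(3,0),(2,1)):d=c[b]-c[a];print(np.linalg.norm(d),np.degrees(np.arctan2(d[1],d[0])))
w=np.array([[-.15,.125],[.085,.125],[.085,-.09],[-.15,-.09],[.04,.048]])
q=np.vstack([c,[.549,-.0005]])
wm,qm=w.mean(0),q.mean(0);H=(w-wm).T@(q-qm);a=np.arctan2(H[0,1]-H[1,0],H[0,0]+H[1,1])
R=np.array([[np.cos(a),-np.sin(a)],[np.sin(a),np.cos(a)]]);t=qm-R@wm
print('yaw',np.degrees(a),'org',t,'res',(w@R.T+t-q)*1e3)
for h in([.4829,-.0605],[.4838,-.0954],[.4855,-.1301],[.549,-.0005]):print(R.T@(np.array(h)-t)*1e3)
print('tool x',Ro.from_rotvec(r.get_obs()['ee_rot']).as_matrix())
E
```

```text
[[ 0.6067  0.1944]
 [ 0.6245 -0.0377]
 [ 0.4123 -0.054 ]
 [ 0.3977  0.1762]]
0.2327586197475163 -85.60925795030047
0.23069267964353343 -86.3746859520855
0.20973357539000248 4.97769064768868
0.2128043663749959 4.407431395780266
yaw -85.59774235173487 org [0.4959 0.0359] res [[ 2.3414  0.6696]
 [ 2.5601 -1.5616]
 [ 0.3694 -1.7109]
 [-3.0817  2.3647]
 [-2.1892  0.2381]]
[ 95.1547 -20.3461]
[130.0208 -22.1276]
[164.749  -23.0961]
[40.4055 50.1644]
tool x [[-0.9572  0.2896 -0.0006]
 [ 0.2896  0.9572 -0.0018]
 [ 0.     -0.0019 -1.    ]]
```

>>> servo_tool(
  deltas=[
    {"jaw":-1,"tz":-40,"roll":-6.5},
    {"jaw":-1,"roll":-6.5},
    {"jaw":-1,"roll":-6.5},
  ],
)

```text
invalid input at $.deltas[0]: expected keys jaw, tx, ty, tz, roll
```

>>> servo_tool(
  deltas=[
    {"jaw":-1,"tx":0,"ty":0,"tz":-40,"roll":-7},
    {"jaw":-1,"tx":0,"ty":0,"tz":0,"roll":-7},
    {"jaw":-1,"tx":0,"ty":0,"tz":0,"roll":-7},
  ],
)

```text
time_s: 0.4
eef_pos: [0.1449, 0.4789, 0.3447]
ee_rot: [-0.122, 3.139, 0.002]
contact_force: [-0.8, -0.3, -0.4]
gripper_width: 0.52
finger_force: 0.0
```

>>> servo_tool(
  deltas=[
    {"jaw":-1,"tx":-25,"ty":-42,"tz":0,"roll":0},
    {"jaw":-1,"tx":-25,"ty":-42,"tz":0,"roll":0},
    {"jaw":-1,"tx":-25,"ty":-42,"tz":0,"roll":0},
    {"jaw":-1,"tx":-25,"ty":-42,"tz":0,"roll":0},
    {"jaw":-1,"tx":-25,"ty":-42,"tz":0,"roll":0},
    {"jaw":-1,"tx":-25,"ty":-42,"tz":0,"roll":0},
    {"jaw":-1,"tx":-25,"ty":-42,"tz":0,"roll":0},
    {"jaw":-1,"tx":-25,"ty":-42,"tz":0,"roll":0},
    {"jaw":-1,"tx":-25,"ty":-42,"tz":0,"roll":0},
    {"jaw":-1,"tx":-25,"ty":-42,"tz":0,"roll":0},
    {"jaw":-1,"tx":-25,"ty":-42,"tz":0,"roll":0},
    {"jaw":-1,"tx":-25,"ty":-42,"tz":0,"roll":0},
  ],
)

```text
time_s: 1.6
eef_pos: [0.4812, -0.0043, 0.3436]
ee_rot: [0.113, -3.139, -0.0]
contact_force: [0.7, 0.2, 0.9]
gripper_width: 0.0
finger_force: 0.0
```

```bash
python3 - <<'E'
from h import *
np.set_printoptions(precision=4,suppress=True)
o=r.get_obs();K=cam('wrist');im=cams.read_camera('wrist');cv2.imwrite('pics/w1.png',im[...,::-1])
R=Ro.from_rotvec(o['ee_rot']).as_matrix();print(o['eef_pos'],R)
b=blob(red(im));print(b[:2],plane('wrist',b[0],.198))
print(proj('wrist',o['eef_pos']+R@[0,0,.073]))
E
```

```text
[ 0.4812 -0.0043  0.3436] [[-0.9974 -0.0721 -0.0005]
 [-0.0721  0.9974  0.0002]
 [ 0.0004  0.0003 -1.    ]]Traceback (most recent call last):
  File "<stdin>", line 5, in <module>
  File "h.py", line 23, in blob
    i=1+np.argmax(s[1:,4]);return c[i],s[i],l==i
        ~~~~~~~~~^^^^^^^^^
    return _wrapfunc(a, 'argmax', axis=axis, out=out, **kwds)
    return bound(*args, **kwds)
ValueError: attempt to get argmax of an empty sequence
```

View pics/w1.png

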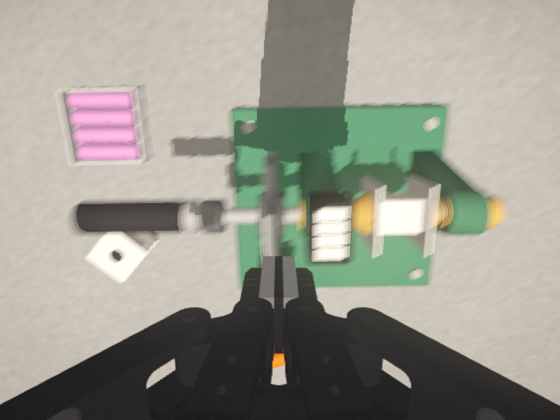

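The wrist view shows the winder aligned with the tool. The handle runs from (76,216) to (185,216), the wheel is near column 270 and the shut fingertips are at (280,258). The fingers hide the ball.

```bash
python3 - <<'E'
from h import *
np.set_printoptions(precision=4,suppress=True)
o=r.get_obs();R=Ro.from_rotvec(o['ee_rot']).as_matrix()
def T(n,p,z):X=plane(n,p,z);print(n,p,X,'tool',R.T@(X-o['eef_pos'])*1e3)
T('wrist',(76,217),.19);T('wrist',(187,216),.19);T('wrist',(271,205),.17);T('wrist',(271,235),.165)
for p in((234,107),(446,105),(430,286),(241,286)):T('wrist',p,.02)
X=np.array([.549,-.0004,.198]);print('ball tool',R.T@(X-o['eef_pos'])*1e3)
X=np.array([.4838,-.0954,.19]);print('handle tool',R.T@(X-o['eef_pos'])*1e3)
E
```

```text
wrist (76, 217) [ 0.4937 -0.1416  0.19  ] tool [   0.296  -131.4902  153.4901]
wrist (187, 216) [ 0.4881 -0.069   0.19  ] tool [  1.0935 -58.7527 153.1239]
wrist (271, 205) [ 0.4827 -0.0149  0.17  ] tool [  2.9675  -4.2983 172.8474]
wrist (271, 235) [ 0.5071 -0.0136  0.165 ] tool [-21.4387  -4.5317 177.8982]
wrist (234, 107) [ 0.421  -0.0613  0.02  ] tool [ 67.8821 -45.7861 322.9258]
wrist (446, 105) [0.4042 0.1609 0.02  ] tool [ 69.9411 177.0687 321.8045]
wrist (430, 286) [0.6151 0.1838 0.02  ] tool [-141.9937  185.9954  322.1899]
wrist (241, 286) [ 0.6309 -0.0463  0.02  ] tool [-142.5779  -44.6513  323.3473]
ball tool [-64.2093   5.6747 144.9334]
handle tool [  7.1406 -84.7697 153.242 ]
```

```bash
python3 - <<'E'
from h import *
np.set_printoptions(precision=4,suppress=True)
o=r.get_obs();print(o['time_s'],o['eef_pos'],o['qd']);R=Ro.from_rotvec(o['ee_rot']).as_matrix()
im=cams.read_camera('wrist');g=im.astype(int)
m=np.zeros(g.shape[:2],bool);m[180:250,40:200]=g[180:250,40:200].max(2)<60
b=blob(m);s=b[1];print(s,b[0])
for p in((s[0],b[0][1]),(s[0]+s[2],b[0][1]),b[0]):X=plane('wrist',p,.19);print(X,R.T@(X-o['eef_pos'])*1e3)
cv2.imwrite('pics/w2.png',im[...,::-1])
E
```

```text
1.65 [ 0.485  -0.0096  0.3428] [ 0.0853 -0.0452 -0.082   0.0193  0.051   0.1603]
[ 92 197   1   1   1] [ 92. 197.]
[ 0.4767 -0.1263  0.19  ] [  16.2701 -115.1254  153.3757]
[ 0.4767 -0.1257  0.19  ] [  16.2699 -114.4835  153.3725]
[ 0.4767 -0.1263  0.19  ] [  16.2701 -115.1254  153.3757]
```

View pics/w2.png

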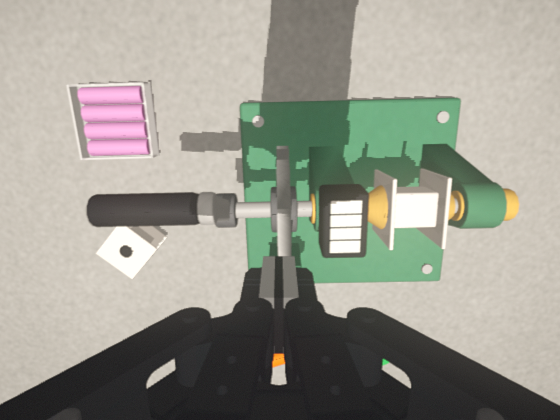

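The arm has now settled and the image is sharp. The wheel is at column 284, the handle runs from (89,210) to (199,208), and the plate corners are at (241,104), (460,98), (441,281) and (247,283).

```bash
python3 - <<'E'
from h import *
np.set_printoptions(precision=4,suppress=True)
o=r.get_obs();print(o['time_s'],o['eef_pos'],o['ee_rot']);R=Ro.from_rotvec(o['ee_rot']).as_matrix()
def T(n,p,z):X=plane(n,p,z);print(n,p,X,'tool',R.T@(X-o['eef_pos'])*1e3)
T('wrist',(89,210),.19);T('wrist',(199,208),.19);T('wrist',(284,200),.17);T('wrist',(285,235),.165)
for p in((241,104),(460,98),(441,281),(247,283)):T('wrist',p,.02)
for X in([.549,-.0004,.198],[.4838,-.0954,.19]):print('ball/handle tool',R.T@(X-o['eef_pos'])*1e3)
E
```

```text
1.7 [ 0.4829 -0.0067  0.3427] [ 0.1027 -3.1395  0.0025]
wrist (89, 210) [ 0.4856 -0.1289  0.19  ] tool [   5.2605 -121.9278  152.862 ]
wrist (199, 208) [ 0.4795 -0.0578  0.19  ] tool [  6.6404 -50.4967 152.7519]
wrist (284, 200) [ 0.4759 -0.0026  0.17  ] tool [  6.6586   4.8329 172.6662]
wrist (285, 235) [0.5038 0.0002 0.165 ] tool [-21.3479   5.7796 177.6527]
wrist (241, 104) [ 0.4146 -0.0501  0.02  ] tool [ 70.9179 -38.3001 322.7609]
wrist (460, 98) [0.3935 0.1784 0.02  ] tool [ 76.971  191.0547 322.4081]
wrist (441, 281) [0.6048 0.1998 0.02  ] tool [-135.2953  198.5975  322.3051]
wrist (247, 283) [ 0.6231 -0.0352  0.02  ] tool [-138.1419  -37.1501  322.6692]
ball/handle tool [-66.4084   2.1906 144.6388]
ball/handle tool [  4.8564 -88.3335 152.8098]
```

>>> servo_tool(
  deltas=[
    {"jaw":-1,"tx":-20,"ty":3,"tz":0,"roll":-1},
    {"jaw":-1,"tx":0,"ty":0,"tz":25,"roll":0},
    {"jaw":-1,"tx":0,"ty":0,"tz":25,"roll":0},
    {"jaw":-1,"tx":0,"ty":0,"tz":20,"roll":0},
    {"jaw":-1,"tx":0,"ty":0,"tz":10,"roll":0},
    {"jaw":-1,"tx":0,"ty":0,"tz":0,"roll":0},
    {"jaw":-1,"tx":0,"ty":0,"tz":0,"roll":0},
    {"jaw":-1,"tx":0,"ty":0,"tz":0,"roll":0},
  ],
)

```text
time_s: 2.5
eef_pos: [0.501, 0.0023, 0.2652]
ee_rot: [-0.142, 3.136, -0.0]
contact_force: [-0.4, 0.7, -0.5]
gripper_width: 0.004
finger_force: 0.0
```

```bash
python3 - <<'E'
from h import *
np.set_printoptions(precision=4,suppress=True)
o=r.get_obs();print(o['time_s'],o['eef_pos'],o['ee_rot']);R=Ro.from_rotvec(o['ee_rot']).as_matrix()
for X in([.549,-.0004,.198],[.4835,-.0945,.19]):print('ball/handle tool',R.T@(X-o['eef_pos'])*1e3)
im=np.hstack([cv2.resize(cams.read_camera(n)[y:y+150,x:x+200],(400,300),interpolation=2) for n,x,y in(('scene',190,120),('top',180,120))]);cv2.imwrite('pics/a.png',im[...,::-1])
E
```

```text
2.5 [0.501  0.0023 0.2652] [-0.1418  3.136  -0.0001]
ball/handle tool [-47.4151  -7.0393  67.3068]
ball/handle tool [ 26.3302 -94.8416  75.1458]
```

View pics/a.png

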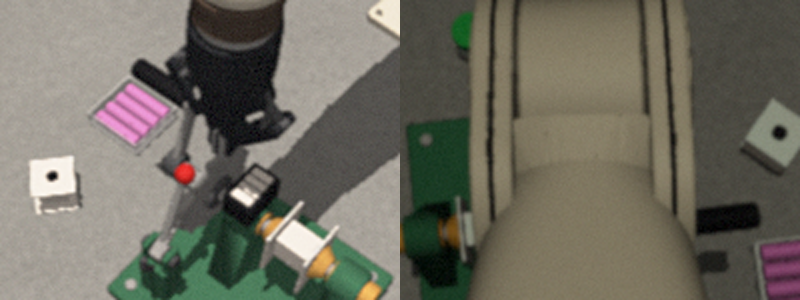

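Scene crop: the ball is at (185,173), free, with the fingers standing behind it and clear of the wheel. The arm hides the top view.

>>> servo_tool(
  deltas=[
    {"jaw":-1,"tx":-5,"ty":-7,"tz":2,"roll":0},
    {"jaw":-1,"tx":-5,"ty":0,"tz":0,"roll":0},
    {"jaw":-1,"tx":-5,"ty":0,"tz":0,"roll":0},
    {"jaw":-1,"tx":-5,"ty":0,"tz":0,"roll":0},
    {"jaw":-1,"tx":-5,"ty":0,"tz":0,"roll":0},
    {"jaw":-1,"tx":-5,"ty":0,"tz":0,"roll":0},
    {"jaw":-1,"tx":-5,"ty":0,"tz":0,"roll":0},
    {"jaw":-1,"tx":-5,"ty":0,"tz":0,"roll":0},
    {"jaw":-1,"tx":-5,"ty":0,"tz":0,"roll":0},
  ],
)

```text
time_s: 3.5
eef_pos: [0.5462, -0.0007, 0.2619]
ee_rot: [0.142, -3.138, -0.0]
contact_force: [-0.2, -0.6, 0.3]
gripper_width: -0.002
finger_force: 0.2
```

```bash
cat >> h.py <<'E'
def ballscene(x0=230,x1=310,y0=180,y1=260):
    im=cams.read_camera('scene');m=red(im);k=np.zeros_like(m);k[y0:y1,x0:x1]=m[y0:y1,x0:x1]
    if not k.any():return im,None
    b=blob(k);return im,b[0]
def arc(p):  # nearest point of the ball's arc to the scene ray: pawl angle
    C,d=ray('scene',p);ux=np.array([.078,-.997,0]);uy=np.array([.997,.078,0]);B=np.array([.549,-.0004,0]);best=None
    th=np.linspace(-.1,1.1,241);P=B+np.outer(36+105*np.sin(th-.349),uy)/1e3;P[:,2]=.099+.105*np.cos(th-.349)
    v=P-C;e=np.linalg.norm(v-np.outer(v@d,d),axis=1);i=e.argmin();return th[i],e[i]*1e3,P[i]
E
python3 - <<'E'
from h import *
np.set_printoptions(precision=4,suppress=True)
print(arc((281.6,206.6)))
o=r.get_obs();print(o['time_s'],o['eef_pos'],o['ee_rot'],o['contact_force'])
im,b=ballscene();print(b,arc(b) if b is not None else 0);cv2.imwrite('pics/b.png',im[...,::-1])
E
```

```text
(np.float64(0.015000000000000013), np.float64(1.2309618808720866), array([ 0.5506, -0.0003,  0.1982]))
3.5 [ 0.5462 -0.0007  0.2619] [ 0.1417 -3.1384 -0.    ] [-0.1805 -0.5842  0.3117]
[275.5556 211.8889] (np.float64(0.19000000000000003), np.float64(0.3771827282146664), array([0.5683, 0.0011, 0.2027]))
```

Contact is as planned: the pawl is at about 0.19 rad and the ball is 22 mm ahead of the tool axis. I'll keep pushing.

>>> servo_tool(
  deltas=[
    {"jaw":-1,"tx":-6,"ty":0,"tz":0,"roll":0},
    {"jaw":-1,"tx":-6,"ty":0,"tz":0,"roll":0},
    {"jaw":-1,"tx":-6,"ty":0,"tz":0,"roll":0},
    {"jaw":-1,"tx":-6,"ty":0,"tz":0,"roll":0},
    {"jaw":-1,"tx":-6,"ty":0,"tz":0,"roll":0},
    {"jaw":-1,"tx":-6,"ty":0,"tz":0,"roll":0},
    {"jaw":-1,"tx":-6,"ty":0,"tz":0,"roll":0},
    {"jaw":-1,"tx":-6,"ty":0,"tz":0,"roll":0},
    {"jaw":-1,"tx":-6,"ty":0,"tz":0,"roll":0},
    {"jaw":-1,"tx":0,"ty":0,"tz":0,"roll":0},
    {"jaw":-1,"tx":0,"ty":0,"tz":0,"roll":0},
    {"jaw":-1,"tx":0,"ty":0,"tz":0,"roll":0},
  ],
)

```text
time_s: 4.75
eef_pos: [0.5994, 0.0041, 0.2619]
ee_rot: [0.142, -3.138, 0.0]
contact_force: [-0.2, -0.2, 0.1]
gripper_width: -0.001
finger_force: 0.0
```

```bash
python3 - <<'E'
from h import *
np.set_printoptions(precision=4,suppress=True)
o=r.get_obs();print(o['time_s'],o['eef_pos'],o['ee_rot'],o['contact_force'])
im,b=ballscene();print(b,arc(b) if b is not None else 0);cv2.imwrite('pics/c.png',im[...,::-1])
E
```

```text
4.75 [0.5994 0.0041 0.2619] [ 0.1416 -3.138   0.    ] [-0.1699 -0.1801  0.1394]
[246.175 248.4  ] (np.float64(1.0100000000000002), np.float64(1.4907452686799545), array([0.6492, 0.0074, 0.1819]))
```

Pawl on its rest (1.01 rad). Next I go above and behind the handle.

>>> servo_tool(
  deltas=[
    {"jaw":-1,"tx":0,"ty":0,"tz":-25,"roll":0},
    {"jaw":-1,"tx":0,"ty":0,"tz":-25,"roll":0},
    {"jaw":-1,"tx":33,"ty":-20,"tz":0,"roll":0},
    {"jaw":-1,"tx":33,"ty":-20,"tz":0,"roll":0},
    {"jaw":-1,"tx":33,"ty":-20,"tz":0,"roll":0},
    {"jaw":-1,"tx":33,"ty":-20,"tz":0,"roll":0},
    {"jaw":-1,"tx":33,"ty":-18,"tz":0,"roll":0},
    {"jaw":-1,"tx":0,"ty":0,"tz":0,"roll":0},
    {"jaw":-1,"tx":0,"ty":0,"tz":0,"roll":0},
    {"jaw":-1,"tx":0,"ty":0,"tz":0,"roll":0},
    {"jaw":-1,"tx":0,"ty":0,"tz":0,"roll":0},
  ],
)

```text
time_s: 5.9
eef_pos: [0.445, -0.1079, 0.3119]
ee_rot: [-0.144, 3.138, 0.0]
contact_force: [0.5, -0.3, 0.5]
gripper_width: -0.0
finger_force: 0.0
```

```bash
python3 - <<'E'
from h import *
np.set_printoptions(precision=4,suppress=True)
o=r.get_obs();print(o['time_s'],o['eef_pos'],o['ee_rot'],o['contact_force']);R=Ro.from_rotvec(o['ee_rot']).as_matrix()
print('handle tool',R.T@(np.array([.4835,-.0945,.19])-o['eef_pos'])*1e3)
im,b=ballscene();print(b,arc(b) if b is not None else 0)
w=cams.read_camera('wrist');cv2.imwrite('pics/d.png',np.hstack([cv2.resize(x,(400,300)) for x in(im,w)])[...,::-1])
E
```

```text
5.9 [ 0.445  -0.1079  0.3119] [-0.1436  3.1379  0.    ] [ 0.5213 -0.281   0.5246]
handle tool [-39.545    9.7959 121.8886]
[246.1923 248.25  ] (np.float64(1.0100000000000002), np.float64(1.3598888835442149), array([0.6492, 0.0074, 0.1819]))
```

View pics/d.png

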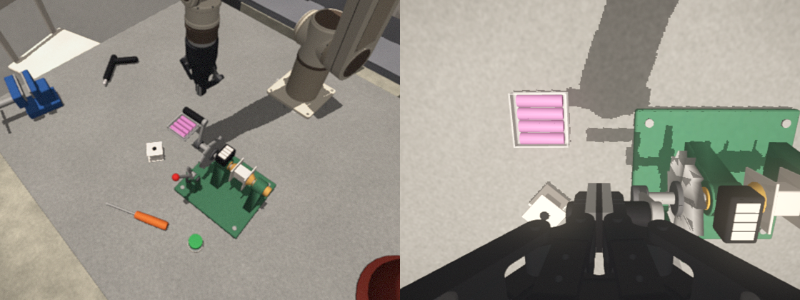

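Left half: the ball lies back, and the wrist is behind the handle. Right half (wrist): the fingertips hide the handle as intended, and the cell tray is clear.

>>> servo_tool(
  deltas=[
    {"jaw":-1,"tx":0,"ty":0,"tz":25,"roll":0},
    {"jaw":-1,"tx":0,"ty":0,"tz":25,"roll":0},
    {"jaw":-1,"tx":0,"ty":0,"tz":11,"roll":0},
    {"jaw":-1,"tx":-4,"ty":0,"tz":0,"roll":0},
    {"jaw":-1,"tx":-4,"ty":0,"tz":0,"roll":0},
    {"jaw":-1,"tx":-4,"ty":0,"tz":0,"roll":0},
    {"jaw":-1,"tx":-4,"ty":0,"tz":0,"roll":0},
    {"jaw":-1,"tx":-4,"ty":0,"tz":0,"roll":0},
    {"jaw":-1,"tx":-4,"ty":0,"tz":0,"roll":0},
    {"jaw":-1,"tx":-4,"ty":0,"tz":0,"roll":0},
    {"jaw":-1,"tx":0,"ty":0,"tz":0,"roll":0},
  ],
)

```text
time_s: 7.1
eef_pos: [0.4724, -0.1058, 0.251]
ee_rot: [-0.142, 3.138, 0.0]
contact_force: [-2.0, -0.3, 1.9]
gripper_width: -0.001
finger_force: 0.9
```

>>> servo_tool(
  deltas=[
    {"jaw":-1,"tx":-4,"ty":0,"tz":0,"roll":0},
    {"jaw":-1,"tx":-4,"ty":0,"tz":0,"roll":0},
    {"jaw":-1,"tx":-4,"ty":0,"tz":0,"roll":0},
    {"jaw":-1,"tx":-4,"ty":0,"tz":0,"roll":0},
    {"jaw":-1,"tx":-4,"ty":0,"tz":0,"roll":0},
    {"jaw":-1,"tx":-3,"ty":0,"tz":0,"roll":0},
    {"jaw":-1,"tx":0,"ty":0,"tz":0,"roll":0},
    {"jaw":-1,"tx":0,"ty":0,"tz":0,"roll":0},
    {"jaw":-1,"tx":0,"ty":0,"tz":0,"roll":0},
  ],
)

```text
time_s: 8.0
eef_pos: [0.4952, -0.1037, 0.2508]
ee_rot: [-0.142, 3.138, 0.0]
contact_force: [-0.0, -0.3, 0.1]
gripper_width: -0.0
finger_force: 0.0
```

```bash
python3 - <<'E'
from h import *
np.set_printoptions(precision=4,suppress=True)
o=r.get_obs();print(o['time_s'],o['eef_pos'],o['ee_rot'],o['contact_force'])
im,b=ballscene();print(b,arc(b) if b is not None else 0)
w=cams.read_camera('wrist')
cv2.imwrite('pics/e.png',np.hstack([cv2.resize(im[110:260,190:340],(400,400),interpolation=2),cv2.resize(w[180:360,180:360],(400,400))])[...,::-1])
E
```

```text
8.0 [ 0.4952 -0.1037  0.2508] [-0.1418  3.1376  0.0002] [-0.0418 -0.3086  0.0646]
[246.0189 248.0189] (np.float64(1.0100000000000002), np.float64(0.9068050376383686), array([0.6492, 0.0074, 0.1819]))
```

View pics/e.png

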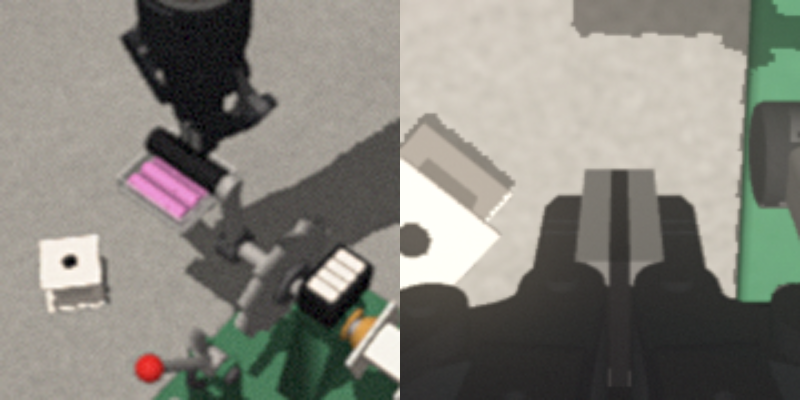

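Left half: the handle now runs from about (155,140) to (222,178) in the crop, which is scene (248,162) to (273,177). The pawl ball is still back at (150,367) in the crop. I'll work out the wheel angle from this.

```bash
python3 - <<'E'
from h import *
ux=np.array([.078,-.997,0]);uy=np.array([.997,.078,0]);O=np.array([.549,-.0004,0])-.040*ux-.0487*uy
ph=np.linspace(-.7,.7,281)
def P(x,f):return O+x*ux+.08*np.sin(f)*uy+np.array([0,0,.115+.08*np.cos(f)])
for nm,px in(('start',((258.5,155),(285,168.5))),('now',((248.1,162.5),(273.2,176.7)))):
    C=None
    for x,p in zip((.163,.095),px):
        C,d=ray('scene',p);e=[np.linalg.norm(np.cross(P(x,f)-C,d)) for f in ph];i=np.argmin(e);print(nm,x,'ratchet',ph[i]+.262,e[i])
y=(r.get_obs()['eef_pos']-O)@uy;print('tcp winder y',y, 'handle y',y+.022,'ratchet',np.arcsin((y+.022)/.08)+.262)
E
```

```text
start 0.163 ratchet 0.032000000000000084 0.003499947007830852
start 0.095 ratchet -0.06299999999999994 0.0021321083282175705
now 0.163 ratchet 0.40700000000000003 0.0018938024582394004
now 0.095 ratchet 0.3520000000000001 0.004216725973889609
tcp winder y -0.013181023827072062 handle y 0.008818976172927937 ratchet 0.3724617035323799
```

>>> servo_tool(
  deltas=[
    {"jaw":-1,"tx":-3,"ty":0,"tz":0,"roll":0},
    {"jaw":-1,"tx":0,"ty":0,"tz":0,"roll":0},
    {"jaw":-1,"tx":0,"ty":0,"tz":0,"roll":0},
    {"jaw":-1,"tx":0,"ty":0,"tz":0,"roll":0},
    {"jaw":-1,"tx":8,"ty":0,"tz":0,"roll":0},
    {"jaw":-1,"tx":10,"ty":0,"tz":0,"roll":0},
    {"jaw":-1,"tx":0,"ty":0,"tz":-20,"roll":0},
    {"jaw":-1,"tx":0,"ty":0,"tz":-20,"roll":0},
    {"jaw":-1,"tx":0,"ty":0,"tz":-20,"roll":0},
    {"jaw":-1,"tx":0,"ty":0,"tz":0,"roll":0},
  ],
)

```text
time_s: 9.1
eef_pos: [0.4806, -0.1055, 0.3139]
ee_rot: [-0.141, 3.132, -0.002]
contact_force: [0.3, -0.4, -0.1]
gripper_width: -0.001
finger_force: 0.0
```

>>> servo_tool(
  deltas=[
    {"jaw":-1,"tx":-30,"ty":14,"tz":0,"roll":0},
    {"jaw":-1,"tx":-30,"ty":14,"tz":0,"roll":0},
    {"jaw":-1,"tx":-30,"ty":14,"tz":0,"roll":0},
    {"jaw":-1,"tx":-30,"ty":14,"tz":0,"roll":0},
    {"jaw":-1,"tx":-30,"ty":14,"tz":0,"roll":0},
    {"jaw":-1,"tx":-30,"ty":14,"tz":0,"roll":0},
    {"jaw":-1,"tx":-30,"ty":13,"tz":0,"roll":0},
    {"jaw":-1,"tx":0,"ty":0,"tz":0,"roll":0},
    {"jaw":-1,"tx":0,"ty":0,"tz":0,"roll":0},
    {"jaw":-1,"tx":0,"ty":0,"tz":0,"roll":0},
    {"jaw":-1,"tx":0,"ty":0,"tz":0,"roll":0},
  ],
)

```text
time_s: 10.2
eef_pos: [0.6795, 0.0096, 0.3117]
ee_rot: [-0.14, 3.138, -0.0]
contact_force: [0.2, -0.2, -0.1]
gripper_width: 0.004
finger_force: 0.0
```

```bash
python3 - <<'E'
from h import *
np.set_printoptions(precision=4,suppress=True)
o=r.get_obs();print(o['time_s'],o['eef_pos'],o['ee_rot'],o['q']);R=Ro.from_rotvec(o['ee_rot']).as_matrix()
print('ball tool',R.T@(np.array([.649,.0072,.183])-o['eef_pos'])*1e3)
im,b=ballscene();print(b,arc(b) if b is not None else 0)
w=cams.read_camera('wrist')
cv2.imwrite('pics/f.png',np.hstack([cv2.resize(im[110:290,190:340],(400,480),interpolation=2),cv2.resize(w,(400,480))])[...,::-1])
E
```

```text
10.2 [0.6795 0.0096 0.3117] [-0.1399  3.1381 -0.0002] [ 0.0141  0.6232  0.6097  1.5569 -0.0001 -0.075 ]
ball tool [ 30.5933   0.391  128.67  ]
[245.5    249.8125] (np.float64(1.04), np.float64(1.747020065206945), array([0.6516, 0.0076, 0.1799]))
```

View pics/f.png

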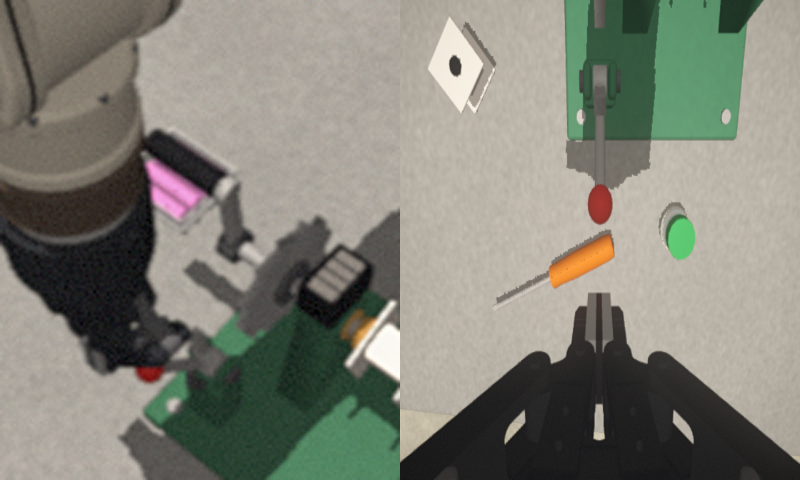

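The wrist view shows the ball straight ahead of the fingertips and in line with them, with the pawl back. The screwdriver and jar are low and clear. In the scene crop the handle is still in its new place.

>>> servo_tool(
  deltas=[
    {"jaw":-1,"tx":-6,"ty":0,"tz":0,"roll":0},
    {"jaw":-1,"tx":0,"ty":0,"tz":20,"roll":0},
    {"jaw":-1,"tx":0,"ty":0,"tz":22,"roll":0},
    {"jaw":-1,"tx":0,"ty":0,"tz":20,"roll":0},
    {"jaw":-1,"tx":5,"ty":0,"tz":0,"roll":0},
    {"jaw":-1,"tx":5,"ty":0,"tz":0,"roll":0},
    {"jaw":-1,"tx":5,"ty":0,"tz":0,"roll":0},
    {"jaw":-1,"tx":5,"ty":0,"tz":0,"roll":0},
    {"jaw":-1,"tx":5,"ty":0,"tz":0,"roll":0},
    {"jaw":-1,"tx":5,"ty":0,"tz":0,"roll":0},
  ],
)

```text
time_s: 11.3
eef_pos: [0.6564, 0.0082, 0.2501]
ee_rot: [-0.142, 3.136, -0.0]
contact_force: [0.4, -0.0, 0.6]
gripper_width: 0.002
finger_force: 0.4
```

>>> servo_tool(
  deltas=[
    {"jaw":-1,"tx":5,"ty":0,"tz":0,"roll":0},
    {"jaw":-1,"tx":5,"ty":0,"tz":0,"roll":0},
    {"jaw":-1,"tx":5,"ty":0,"tz":0,"roll":0},
    {"jaw":-1,"tx":5,"ty":0,"tz":0,"roll":0},
    {"jaw":-1,"tx":5,"ty":0,"tz":0,"roll":0},
    {"jaw":-1,"tx":5,"ty":0,"tz":0,"roll":0},
    {"jaw":-1,"tx":5,"ty":0,"tz":0,"roll":0},
    {"jaw":-1,"tx":5,"ty":0,"tz":0,"roll":0},
    {"jaw":-1,"tx":5,"ty":0,"tz":0,"roll":0},
    {"jaw":-1,"tx":0,"ty":0,"tz":0,"roll":0},
    {"jaw":-1,"tx":0,"ty":0,"tz":0,"roll":0},
    {"jaw":-1,"tx":0,"ty":0,"tz":0,"roll":0},
  ],
)

```text
time_s: 12.5
eef_pos: [0.6118, 0.0042, 0.2489]
ee_rot: [-0.142, 3.138, -0.0]
contact_force: [-0.1, -0.2, -0.2]
gripper_width: 0.001
finger_force: 0.0
```

```bash
python3 - <<'E'
from h import *
np.set_printoptions(precision=4,suppress=True)
o=r.get_obs();print(o['time_s'],o['eef_pos'],o['contact_force'])
im,b=ballscene();print(b,arc(b) if b is not None else 0);cv2.imwrite('pics/g.png',im[...,::-1])
E
```

```text
12.5 [0.6118 0.0042 0.2489] [-0.1271 -0.2249 -0.2031]
None 0
```

>>> servo_tool(
  deltas=[
    {"jaw":-1,"tx":-15,"ty":0,"tz":0,"roll":0},
    {"jaw":-1,"tx":-15,"ty":0,"tz":0,"roll":0},
    {"jaw":-1,"tx":0,"ty":0,"tz":-30,"roll":0},
    {"jaw":-1,"tx":0,"ty":0,"tz":-40,"roll":0},
    {"jaw":-1,"tx":0,"ty":40,"tz":-20,"roll":0},
    {"jaw":-1,"tx":0,"ty":45,"tz":0,"roll":0},
    {"jaw":-1,"tx":0,"ty":45,"tz":0,"roll":0},
    {"jaw":-1,"tx":0,"ty":45,"tz":0,"roll":0},
    {"jaw":-1,"tx":0,"ty":45,"tz":0,"roll":0},
    {"jaw":-1,"tx":0,"ty":0,"tz":0,"roll":0},
    {"jaw":-1,"tx":0,"ty":0,"tz":0,"roll":0},
    {"jaw":-1,"tx":0,"ty":0,"tz":0,"roll":0},
  ],
)

```text
time_s: 13.75
eef_pos: [0.6219, 0.2253, 0.3388]
ee_rot: [0.141, -3.138, 0.001]
contact_force: [-0.0, -0.3, 0.6]
gripper_width: 0.001
finger_force: 0.0
```

```bash
python3 - <<'E'
from h import *
np.set_printoptions(precision=4,suppress=True)
o=r.get_obs();print(o['time_s'],o['eef_pos'],o['contact_force'],abs(o['qd']).max())
im,b=ballscene();print(b,arc(b) if b is not None else 0)
w=cams.read_camera('top')
cv2.imwrite('pics/h.png',np.hstack([cv2.resize(x,(400,400),interpolation=2) for x in (im[110:260,190:340],w[130:290,220:380])])[...,::-1])
E
```

```text
13.75 [0.6219 0.2253 0.3388] [-0.0444 -0.2952  0.6303] 0.02204600681330888
[280.725 208.575] (np.float64(0.060000000000000026), np.float64(0.7954559136902029), array([0.5551, 0.0001, 0.1996]))
```

View pics/h.png

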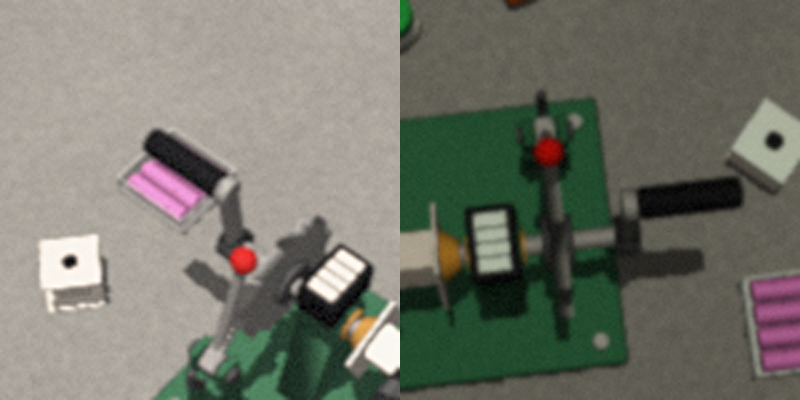

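Both views show the pawl down, with the ball at crop (244,261) in the scene view and (548,152) in the top view. The handle now stands beyond the spindle on the pawl's side. I'll check the angles.

```bash
python3 - <<'E'
from h import *
np.set_printoptions(precision=4,suppress=True)
a=plane('top',(337,208.2),.194);print(a,'moved',a-[.4838,-.0954,.19])
ux=np.array([.078,-.997,0]);uy=np.array([.997,.078,0]);O=np.array([.549,-.0004,0])-.040*ux-.0487*uy
y=(a-O)@uy;print('y',y,'ratchet',np.arcsin(y/.08)+.262)
w=cams.read_camera('top');m=red(w);k=np.zeros_like(m);k[170:210,255:300]=m[170:210,255:300];b=blob(k)[0]
im,s=ballscene();print('ball',b,tri(ray('top',b),ray('scene',s)),arc(s),r.get_obs()['time_s'])
E
```

```text
[ 0.5187 -0.0948  0.194 ] moved [0.0349 0.0006 0.004 ]
y 0.011139293993621685 ratchet 0.4016950834536594
ball [278.9683 189.6984] [ 0.5528 -0.0004  0.1966] (np.float64(0.05500000000000002), np.float64(0.13416161271530094), array([0.5546, 0.    , 0.1995])) 13.95
```

```bash
python3 -c "
from bench import r
print(r.hand_in())"
```

```text
the job is handed in; nothing more can be done
None
```

The job is handed in, with no verdict returned: the cameras showed the pawl down in the next notch (about 0.05 rad), the wheel at about 0.40 rad, and the arm clear of everything at about 14 s.

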